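# Shim a ceramic tile in a bonding fixture and hold it flush

### The job

Lay the white ceramic tile squarely on the brass sprung platform of the bonding fixture, up to the long front fence and centred along it, and let go of it. Then slide the orange spacer, wedge foot down, all the way into the gap behind the tile, only at the stop where the gap is wide enough for it, and let go of it. Finally press the tile down with the fingertips until its top is flush with the fence and finish while still holding it pressed down; leave the timer, the vial and the clamp where they are.

Things in the scene. Friction and masses are not known exactly. Their poses are not given: they have to be found in the camera images.
- fixture: fixed grey base plate, 125 x 94 x 12 mm, x from -52.5 to +72.5 mm. Origin on the worktop (z = 0) under the platform centre; z up, x from the fence to the rear stops, y along the fence. Fence: dark steel, 74 mm long, x -40 to -28 mm, top at z 30 mm; a tile against it is centred over the origin. Pocket sides (y) are open for the fingers.
- fence_top (a point): middle of the fence's top face, fixture x = -34 mm, 30 mm above the worktop; axes as the fixture.
- stop_thick: thick dark steel rear stop, 33 (x) x 30 (y) x 18 mm, fixed on the plate, top at 30 mm. Origin on its underside, 12 mm above the worktop, mid-width, at fixture x = 55 mm and y = +17 or -17 mm (the stops may have swapped sides); axes as the fixture. Front face 21 mm before (-x) its origin: leaves a 6 mm gap to a tile at the fence, too narrow for the spacer.
- stop_thin: thin dark steel rear stop, 24 (x) x 30 (y) x 18 mm, fixed beside the thick one. Origin likewise, at fixture x = 55 mm on the other side in y. Front face 12 mm before (-x) its origin (fixture x = 43 mm): leaves a 15 mm gap to a tile at the fence, wide enough. The spacer stands in it on the plate, 12 mm above the worktop, centred on this stop's y.
- platform (a joint): travel of the sprung brass platform, 40 x 40 mm, in the middle of the fixture: 0 up (top 24 mm above the worktop), 0.006 m fully down (18 mm), where the tile's top is flush with the fence top. The spring pushes up with 3.5 N at the top, 6.5 N at the bottom: the tile alone does not sink it.
- tile: white ceramic tile, 56 x 56 x 12 mm, about 0.13 kg, lying flat on the worktop at the start. Origin at the centre of its underside, z up, x and y along its edges (any quarter turn will do). On the raised platform its top is 36 mm above the worktop, when pressed flush 30 mm.
- spacer: orange spacer bar, standing upright on the worktop: 12 mm thick (x), 22 mm wide (y), 55 mm high, 0.06 kg. Origin at the centre of its underside, z up. Over its lowest 6 mm it tapers in x as a wedge, from 12 to 8 mm thick. In the gap its thickness lies along fixture x and its top is 67 mm above the worktop.
- timer: white count-down timer lying flat, 66 x 62 x 17 mm, origin under its centre; leave alone.
- vial: small amber vial standing, 22 mm diameter, 53 mm high, origin under its centre; leave alone.
- clamp: grey metal ring clamp lying flat, 52 x 66 x 15 mm, origin under its centre; leave alone.
Not all that is in view belongs to the job. What is shaped like the tile but green or turquoise is not meant.

How it is judged (in metres and radians):
On the way, in this order (a step that is already met when the one before it is completed fails the run):
1. the tile lies released on the raised platform, squarely in the pocket, near the fence (x of tile in the frame of fixture between -0.003 and 0.0075 m and y of tile in the frame of fixture between -0.009 and 0.009 m and angle between tile's own z axis and vertical below 0.06 rad and (angle between the x axis of tile and the x axis of fixture, either way round below 0.1 rad or angle between the x axis of tile and the y axis of fixture, either way round below 0.1 rad) and z of tile in the frame of fixture between 0.021 and 0.0265 m and contact force between tile and the arm below 0.1 N), for 0.2 s.
2. the spacer stands released on the base plate in the wide gap, with the tile at the fence (x of tile in the frame of fixture between -0.003 and 0.0075 m and y of tile in the frame of fixture between -0.009 and 0.009 m and angle between tile's own z axis and vertical below 0.06 rad and (angle between the x axis of tile and the x axis of fixture, either way round below 0.1 rad or angle between the x axis of tile and the y axis of fixture, either way round below 0.1 rad) and x of tile in the frame of fixture below 0.0045 m and z of spacer in the frame of fixture between 0.009 and 0.0155 m and x of spacer in the frame of fixture between 0.0315 and 0.0395 m and y of spacer in the frame of stop_thin between -0.014 and 0.014 m and angle between spacer's own z axis and vertical below 0.12 rad and angle between the x axis of spacer and the x axis of fixture, either way round below 0.15 rad and contact force between spacer and the arm below 0.1 N), for 0.2 s.
At the end, for the whole second after the job is handed in: Fingers press the tile with over 3 N, platform over 4.5 mm down; tile within 4.5 mm of the fence, 9 mm of its middle, 0.1 rad square, level and still; spacer untouched, upright, square, within 3.5 mm of the gap floor and 14 mm of the thin stop's centre line (all of step 2 and z of tile in the frame of fixture between 0.0155 and 0.0197 m and value of joint platform above 0.0045 m and contact force between tile and the fingers above 3 N and linear speed of tile below 0.02 m/s); the arm keeps its last pose, push and grip.
It fails at once if the timer is moved more than 30 mm (distance of timer from where it was at the start of the episode above 0.03 m).
It fails at once if the vial is moved more than 30 mm (distance of vial from where it was at the start of the episode above 0.03 m).
It fails at once if the clamp is moved more than 30 mm (distance of clamp from where it was at the start of the episode above 0.03 m).
It also fails if it takes over 64 s, if anything falls off the work surface, if the arm or the gripper's body presses on something with over 40 N, if the wrist force passes 120 N, or if a joint passes its speed limit or range.

### The arm

A 6-joint arm with a two-finger parallel gripper is mounted at the origin on a cart in front of the work surface, level with it; the furniture and walls round the work are solid. World frame = base frame: x ahead of the robot, y to its left, z up, the work surface at z = 0. Lengths are in m, angles in degrees, forces in N, time in s.
With the tool pointing down it reaches from about 0.4 to 0.825 m from the base axis. Payload 7 kg.
Tool frame: the origin (TCP) lies on the centre line of the jaws, within the pads' length; the fingertips stand 19 mm ahead of it and the grasp point (between the pads) is the TCP (r.tip_extent is the distance from the TCP to the fingertips, in m); z points along the fingers, y is the line along which they close (so a half turn about z gives the same grasp; the last joint's range is limited). The gripper opens to 88 mm and grips with 3 to 60 N. Pads are 19 mm wide; open, the fingers measure 130 mm over their backs; the gripper's body (78 mm by 193 mm) begins 47 mm behind the grasp point.
Start: joints at [-48.868, 20.546, 0.682, 0, -70.136, -16.507], TCP at [0.281, -0.614, 0.246] pointing down, gripper open.
Joint ranges: [-176.03, 176.03], [-82.01, 121.73], [-58.28, 71.71], [-173.87, 95.51], [-174.79, -0.11], [-173.66, 173.66]. Speed limits (degrees/s): [136.94, 136.94, 172.46, 180, 180, 180].

### API

Orientations are given as [roll, pitch, yaw] about the fixed x, y, z axes, in that order (R = Rz(yaw) Ry(pitch) Rx(roll)).
In Python, from plant import r gives the robot as it stands. The module is installed in compiled form; this text tells all that it offers.
- The arm moves only by the tool jog_arm, never from a script. Its argument "deltas" is a list that holds one entry, the list of rows, each a list of 5 numbers: the opening, from -1 (shut) to 1 (fully open), then the shift along the world's x, y, z in cm, then the turn about the world's z in rad. In form: [[[claw, dx, dy, dz, turn], ...]]. A call has 1 to 8 rows; each row shifts and turns the commanded pose from where the row before left it; what a row does not reach is not made up. A row lasts 1/8 s, in which the tool goes at most 62.5 mm and 10.7 degrees, less where a joint would pass 70% of its speed; a pose out of reach is approached as far as the arm can. A call with a gripper value outside its range is refused whole. The fingers move at their own pace and stop on an object; "force" is the grip in N (left out, the last holds). Time passes only in rows, so rows that do not move let the fingers close. It gives the time, the measured TCP pose, the force, the opening and the grip force at its end, in the units of the state.
- r.get_state(): the state, without advancing time (a new reading comes with each control period).
- r.capture(name): name is "side" or "top"; returns the picture (480x640x3 uint8, blue, green, red); there is no depth.
- r.camera_info(name): a dict with "fx", "fy", "cx", "cy" (pixels), "k1" (the pictures are not rectified: a ray, as slopes to the right and down, at radius r is drawn at 1 + k1 r^2 times it, then the intrinsics apply), "view" (4x4, takes a point from world to camera coordinates). Camera axes: x right, y up, looking along -z (the intrinsics and any distortion apply to the point x, -y, -z); pixel columns grow to the right and rows downward; lengths in m; the calibration is good to about 2 mm. A picture is of the moment at which its call begins. camera_info takes no time and is no camera call.
- r.close_job(): hands the job in; it is judged then, once.
The state is a dict: "time_s": time; "joints": joint angles; "qd": joint speeds; "joint_torque": joint torques, N m; "tcp_pos": TCP position; "eef_rot": TCP orientation; "contact_force": force on the tool from outside, world axes, zero at the start; "moment": the same for the moment, N m; "gripper_width": finger opening in m; "gripper_force": force on a finger pad.
Only numpy, scipy, OpenCV 4.12 (cv2) and the standard library are available. Lean on these libraries where they do the work, as an engineer would, in place of code of your own. Each camera call takes 0.05 s, during which the arm holds its last target. There are 200 camera calls.

## Working session

There is one attempt and no reset: what is moved stays moved. The work goes in short steps, Python scripts to look and compute and a tool call to move; the robot and the scene stay as the last step left them, time stands still between calls to the robot, and variables do not carry over. Pictures are saved under pics/ and viewed, at most 12 in all, crops included, and the job is handed in when it is done.

Besides the shell and the picture viewer there is one more tool, called after ">>>" in YAML: its name, and indented under it one key for each argument. jog_arm: Moves the arm, as the interface text tells. Its arguments: {"type":"object","properties":{"deltas":{"type":"array"},"force":{"type":"number"}},"required":["deltas"]}

```bash
mkdir -p pics; cat > h.py <<'E'
import numpy as np, cv2
from plant import r
def ray(n,u,v):
    c=r.camera_info(n); xd=(u-c['cx'])/c['fx']; yd=(v-c['cy'])/c['fy']
    x,y=xd,yd
    for _ in range(20):
        s=1+c['k1']*(x*x+y*y); x,y=xd/s,yd/s
    V=np.array(c['view']); R,t=V[:3,:3],V[:3,3]
    return -R.T@t, R.T@np.array([x,-y,-1.])
def onz(n,u,v,z):
    o,d=ray(n,u,v); return o+d*(z-o[2])/d[2]
def proj(n,p):
    c=r.camera_info(n); V=np.array(c['view']); q=V[:3,:3]@np.array(p)+V[:3,3]
    x,y=q[0]/-q[2],-q[1]/-q[2]; s=1+c['k1']*(x*x+y*y)
    return np.array([c['fx']*x*s+c['cx'],c['fy']*y*s+c['cy']])
E
python3 - <<'E'
from h import *
for n in('top','side'):
    cv2.imwrite(f'pics/{n}0.png',r.capture(n)); o,d=ray(n,320,240); print(n,o,d,r.camera_info(n)['fx'])
print(r.get_state())
E
```

```text
top [ 0.42502476 -0.00345324  0.90671094] [ 0.18180719  0.00549965 -0.98341634] 505.460205240334
side [0.13021866 0.59953792 0.50068361] [ 0.51997943 -0.69470637 -0.49738557] 482.37324056147366
{'time_s': 0.1, 'joints': array([-4.88687986e+01,  2.05864309e+01,  6.38530024e-01, -1.88006323e-02,
       -7.01359588e+01, -1.65056882e+01]), 'qd': array([-0.07376383, -0.08681279,  0.00433723,  0.08582548,  0.08479475,
       -0.13464327]), 'joint_torque': array([ 6.18360718e-04, -5.84162486e+01,  2.93752670e+01,  7.01551527e+00,
        1.01989068e-02, -3.63406184e-05]), 'tcp_pos': array([ 0.28105666, -0.61324329,  0.24471943]), 'eef_rot': array([ 1.79914574e+02, -6.88128031e-03, -1.55380883e+02]), 'contact_force': array([-0.17191505, -0.78035561, -0.41362998]), 'moment': array([-0.05032327,  0.00865833, -0.00407074]), 'gripper_force': 0.0, 'gripper_width': 0.0875605993321859}
```

View pics/top0.png

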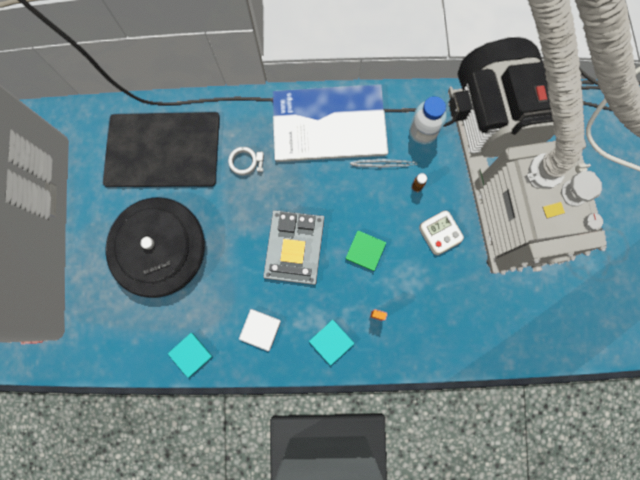

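View pics/side0.png

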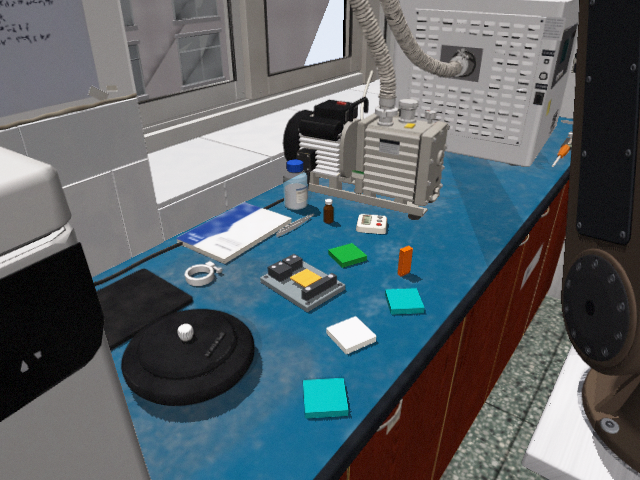

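The white tile is at top (260,330); the teal squares at (190,355) and (331,342) and the green one at (366,251) are decoys. The white timer (441,233) and white book (330,135) are a different size and have markings. The spacer is at (379,315), and the fixture is at (294,248) with its fence at row 270 and stops at row 222. I'll measure these and check an enlarged crop.

```bash
python3 - <<'E'
from h import *
im=r.capture('top'); sd=r.capture('side')
cv2.imwrite('pics/crop1.png',cv2.resize(im[195:365,225:425],None,fx=4,fy=3.5*4/3.5,interpolation=cv2.INTER_CUBIC)[:600])
def comps(n,im,mask,name,z,box):
    m=np.zeros(mask.shape,np.uint8); x0,y0,x1,y1=box; m[y0:y1,x0:x1]=mask[y0:y1,x0:x1].astype(np.uint8)*255
    cs,_=cv2.findContours(m,cv2.RETR_EXTERNAL,cv2.CHAIN_APPROX_NONE); c=max(cs,key=cv2.contourArea)
    w=np.array([onz(n,*p[0],z)[:2] for p in c],np.float32)
    rc=cv2.minAreaRect(w); print(n,name,'area',cv2.contourArea(c),'px',c[:,0].mean(0),'world rect',np.round(rc[0],4),np.round(rc[1],4),round(rc[2],1))
    return c
hsv=cv2.cvtColor(im,cv2.COLOR_BGR2HSV); h2=cv2.cvtColor(sd,cv2.COLOR_BGR2HSV)
white=lambda h:(h[...,1]<40)&(h[...,2]>190)
org=lambda h:(h[...,0]<16)&(h[...,1]>150)&(h[...,2]>100)
yel=lambda h:(h[...,0]>18)&(h[...,0]<32)&(h[...,1]>110)&(h[...,2]>120)
comps('top',im,white(hsv),'tile',.012,(230,300,290,360))
comps('top',im,org(hsv),'spacer(top)',.055,(360,300,400,330))
brt=(org(hsv)&(hsv[...,2]>200))
comps('top',im,brt,'spacer bright',.055,(360,300,400,330))
comps('top',im,yel(hsv),'platform',.024,(260,205,330,290))
blue=(hsv[...,0]>95)&(hsv[...,0]<115)&(hsv[...,1]>110)
comps('top',im,~blue,'fixture plate',.012,(255,205,335,295))
comps('side',sd,white(h2),'tile',.012,(320,310,385,360))
comps('side',sd,yel(h2),'platform',.024,(270,250,350,310))
c=comps('side',sd,org(h2),'spacer',.0,(390,240,420,285))
print(cv2.convexHull(c)[:,0].tolist())
E
```

```text
top tile area 986.5 px [259.2        329.26956522] world rect [0.434  0.1125] [0.0569 0.0566] 67.6
top spacer(top) area 0.5 px [372.41176471 314.82352941] world rect [ 0.4534 -0.083 ] [0.0105 0.0058] 16.3
top spacer bright area 0.0 px [377.5 311. ] world rect [ 0.459  -0.0919] [0.0017 0.    ] -91.6
top platform area 401.0 px [292.47435897 251.08974359] world rect [0.5696 0.0508] [0.0372 0.0382] 82.1
top fixture plate area 4118.0 px [286.53594771 239.46078431] world rect [0.5888 0.0641] [0.1284 0.1413] 81.9
side tile area 848.0 px [350.53921569 332.46078431] world rect [0.433 0.116] [0.0574 0.0585] 68.1
side platform area 263.5 px [305.25396825 277.19047619] world rect [0.5708 0.0544] [0.0412 0.0405] 81.3
side spacer area 307.5 px [404.50704225 260.36619718] world rect [ 0.475  -0.1365] [0.0249 0.1108] 24.5
[[409, 246], [412, 248], [412, 250], [410, 269], [408, 272], [407, 273], [403, 275], [400, 275], [398, 274], [398, 264], [399, 253], [400, 249], [401, 248], [406, 246]]
```

View pics/crop1.png

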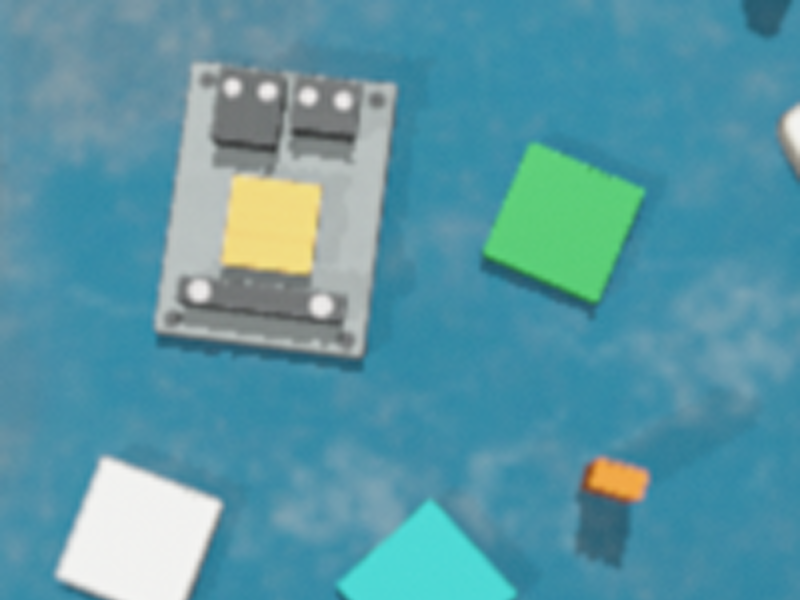

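The crop confirms the plain white tile, and shows the thin stop at the right (-y) with the wide gap at about top (306,231). The spacer is at about (379,315). Next I'll refine the fixture and spacer poses.

```bash
python3 - <<'E'
from h import *
im=r.capture('top'); hsv=cv2.cvtColor(im,cv2.COLOR_BGR2HSV)
f=lambda p:((p[0]+.5)/4-.5+225,(p[1]+.5)/4-.5+195)
C=np.array([onz('top',*f(p),.012)[:2] for p in [(192,63),(397,85),(363,357),(155,331)]])
print(C.round(4).tolist(), 'centre',C.mean(0))
ex=(C[0]-C[3]+C[1]-C[2]); yaw=np.arctan2(ex[1],ex[0]); ey=C[0]-C[1]+C[3]-C[2]; yaw2=np.arctan2(-ey[0],ey[1])
print('yaw',np.degrees([yaw,yaw2]),np.linalg.norm(ex)/2,np.linalg.norm(ey)/2)
u=np.array([np.cos(yaw),np.sin(yaw)]); print('origin',C.mean(0)-.01*u)
F=np.array([onz('top',*f(p),.030)[:2] for p in [(181,276),(347,295)]]); print('fence rear? ends',F,np.linalg.norm(F[0]-F[1]))
for (nm,p) in [('thin front',(292,131)),('thin fr r',(356,138))]:
    print(nm,onz('top',*f(p),.030))
print(hsv[308:322,369:389,0]); print(hsv[308:322,369:389,2]); print(hsv[308:322,369:389,1])
E
```

```text
[[0.6478, 0.0866], [0.6348, -0.0066], [0.5115, 0.0118], [0.5254, 0.1043]] centre [0.57987923 0.04899407]
yaw [-8.34791352 -8.24415183] 0.12412577145986738 0.09382180065331949
origin [0.56998518 0.05044591]
fence rear? ends [[0.54737069 0.09045174]
 [0.53711579 0.01779522]] 0.07337665303991207
thin front [0.61096188 0.0405434  0.03      ]
thin fr r [0.60699651 0.01223732 0.03      ]
[[ 98  98  98  97  98  99 100  99  98  98  98  98  97  97  97  98  97  97
   97  97]
 [ 98  97  98  98 102 168   6 178 102 100 100  99  98  98  97  97  97  97
   97  97]
 [ 98  98  99 105   6  13  15  14  11   7   3 139 102 101  99  98  98  97
   97  97]
 [ 98  99 104   7  14  16  17  17  16  15  14  13  10   8 170 106 101  99
   98  97]
 [ 98  99   0  12  16  17  17  17  17  17  17  16  16  16  13  10   6 147
  100  97]
 [ 98 101   6  14  16  17  17  17  17  17  17  17  17  17  17  16  15  11
  104  97]
 [ 98 103   9  15  17  17  17  17  17  17  17  17  17  17  17  17  17  14
  111  98]
 [ 99 120  11  16  18  18  17  17  17  17  17  17  17  17  17  17  17  13
  104  98]
 [ 99 177  11  15  17  17  17  17  
[... 2157 characters left out ...]
 142  93
   59 176]
 [111  53 128 199 186 177 179 178 180 177 177 178 179 181 180 180 168 114
   28 172]
 [103  16 151 194 183 177 177 178 178 178 179 178 179 178 180 180 160  98
   50 170]
 [ 94  24 161 194 188 187 187 182 179 182 180 178 179 181 179 176 143  57
   99 169]
 [101  25  70 130 170 180 188 187 185 187 184 178 180 180 180 166 117  17
  149 168]
 [125 111  82  23  40  70 115 144 169 184 186 186 185 185 179 155  87  58
  165 168]
 [127 131 138 129 113 103  67  21  46  91 138 168 176 167 145 114  38  99
  172 168]
 [126 131 140 143 147 146 138 119  98  74  23  49  62  44  21  27  86 143
  166 165]
 [115 122 128 137 144 152 148 140 137 132 119 105 110 128 144 145 148 155
  160 170]]
```

>>> jog_arm:
  deltas:
    - [[1,2.5,4.5,0,-0.1],[1,2.5,4.5,0,-0.1],[1,2.5,4.5,0,-0.1],[1,2.5,4.5,0,-0.1],[1,2.5,4.5,0,-0.1],[1,2.5,4.5,0,-0.1],[1,2.0,4.5,0,-0.1],[1,1,4.5,0,-0.1]]

```text
time_s: 1.25
tcp_pos: [0.462, -0.252, 0.2455]
eef_rot: [-180.0, 0.0, 158.6]
contact_force: [0.2, 0.4, -0.1]
gripper_width: 0.0875
gripper_force: 0.0
```

```bash
python3 - <<'E'
from h import *
im=r.capture('top'); hsv=cv2.cvtColor(im,cv2.COLOR_BGR2HSV)
b=((hsv[...,0]<25)&(hsv[...,1]>80)&(hsv[...,2]>195)).astype(np.uint8); b[:300]=0;b[330:]=0;b[:,:360]=0;b[:,400:]=0
cs,_=cv2.findContours(b,cv2.RETR_EXTERNAL,cv2.CHAIN_APPROX_NONE)
if cs:
    c=max(cs,key=cv2.contourArea); w=np.array([onz('top',*p[0],.055)[:2] for p in c],np.float32); print(cv2.minAreaRect(w), c[:,0].mean(0))
# side: top/bottom of spacer silhouette
print(r.get_state()['eef_rot'],r.get_state()['joints'])
E
```

```text
[1.79912935e+02 2.98541834e-02 1.58328516e+02] [-6.89050172e+00  6.35420473e+00 -1.80815421e+01 -8.41345133e-02
 -6.55131978e+01 -1.04746121e+02]
```

>>> jog_arm:
  deltas:
    - [[0.8,0,5,0,-0.017],[0.8,0,5,-2,0],[0.8,0,5,-2,0],[0.8,0,5,-2,0],[0.8,-0.8,5,-2,0],[0.8,-1,5,-2,0],[0.8,-1,5,-2,0],[0.8,0,1.5,-2,0]]

```text
time_s: 2.3
tcp_pos: [0.4329, 0.1138, 0.1054]
eef_rot: [179.9, 0.0, 158.0]
contact_force: [1.2, -0.8, 0.4]
gripper_width: 0.079
gripper_force: 0.0
```

```bash
python3 - <<'E'
from h import *
im=r.capture('side'); cv2.imwrite('pics/s1.png',im[150:450,200:520]); print(r.get_state()['tcp_pos'],r.get_state()['eef_rot'],r.get_state()['gripper_width'])
im=r.capture('top'); hsv=cv2.cvtColor(im,cv2.COLOR_BGR2HSV)
b=((hsv[...,0]<25)&(hsv[...,1]>80)&(hsv[...,2]>195)).astype(np.uint8); b[:300]=0;b[330:]=0;b[:,:360]=0;b[:,400:]=0
cs,_=cv2.findContours(b,cv2.RETR_EXTERNAL,cv2.CHAIN_APPROX_NONE)
if cs:
    c=max(cs,key=cv2.contourArea); w=np.array([onz('top',*p[0],.055)[:2] for p in c],np.float32); print(cv2.minAreaRect(w), c[:,0].mean(0))
E
```

```text
[0.43226174 0.11360294 0.10309678] [-1.79932570e+02 -6.84302214e-02  1.57948039e+02] 0.0791249358376089
((0.4531807005405426, -0.09477008134126663), (0.021685604006052017, 0.011640951037406921), 69.95836639404297) [379.11764706 314.41176471]
```

View pics/s1.png

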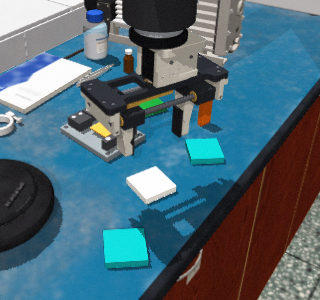

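The open gripper hangs above the white tile, with the fingers on either side of it (fingertips at about crop (127,150) and (182,135), tile at (152,184)). Descending and gripping.

>>> jog_arm:
  deltas:
    - [[0.8,0.1,0,-3.5,0],[0.8,0,0,-3.0,0],[0.8,0,0,-1.6,0],[-1,0,0,0,0],[-1,0,0,0,0],[-1,0,0,0,0],[-1,0,0,0,0],[-1,0,0,0,0]]
  force: 20

```text
time_s: 3.4
tcp_pos: [0.4349, 0.1117, 0.0255]
eef_rot: [179.9, 0.1, 157.8]
contact_force: [0.6, -1.5, 7.6]
gripper_width: 0.0554
gripper_force: 20.0
```

>>> jog_arm:
  deltas:
    - [[-1,0,0,1,0],[-1,0,0,3,0],[-1,0,0,3,0],[-1,0,0,0,0],[-1,0,0,0,0]]

```text
time_s: 4.03
tcp_pos: [0.4338, 0.1112, 0.0945]
eef_rot: [180.0, -0.0, 157.8]
contact_force: [-0.9, 0.4, -1.4]
gripper_width: 0.0557
gripper_force: 20.0
```

```bash
python3 - <<'E'
from h import *
print(r.tip_extent)
im=r.capture('side'); cv2.imwrite('pics/s2.png',cv2.resize(im[180:400,250:470],None,fx=2,fy=2)); s=r.get_state();print(s['tcp_pos'],s['eef_rot'],s['gripper_width'],s['contact_force'])
E
```

```text
0.019
[0.43358806 0.11103899 0.09404548] [-1.79955711e+02 -4.45501232e-02  1.57799240e+02] 0.055734080157332465 [-0.29001062  0.02433088 -2.18759088]
```

View pics/s2.png

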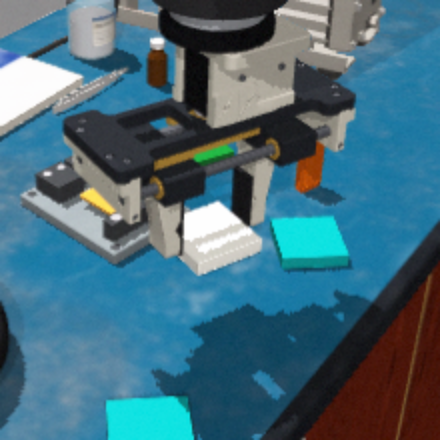

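The tile is held level between the fingers (crop (220,240)). Carrying it above the pocket with +0.243 rad of turn.

>>> jog_arm:
  deltas:
    - [[-1,2,-1,0,0.05],[-1,3,-1,0,0.06],[-1,3,-1.5,0,0.06],[-1,3,-1.5,0,0.073],[-1,2,-0.6,0,0],[-1,1,-0.5,0,0],[-1,0,0,-1.5,0],[-1,0,0,0,0]]

```text
time_s: 5.08
tcp_pos: [0.572, 0.0501, 0.0774]
eef_rot: [-179.9, -0.2, 171.7]
contact_force: [-0.8, 0.3, -1.4]
gripper_width: 0.0563
gripper_force: 20.0
```

```bash
python3 - <<'E'
from h import *
im=r.capture('side'); cv2.imwrite('pics/s3.png',cv2.resize(im[200:340,220:400],None,fx=4,fy=4)); s=r.get_state();print(s['tcp_pos'],s['eef_rot'],s['gripper_width'],s['contact_force'])
E
```

```text
[0.57268192 0.05032727 0.07837585] [-1.79930653e+02 -1.38837538e-01  1.71750497e+02] 0.05571522361635445 [-0.9327533   0.92737008 -0.95634701]
```

View pics/s3.png

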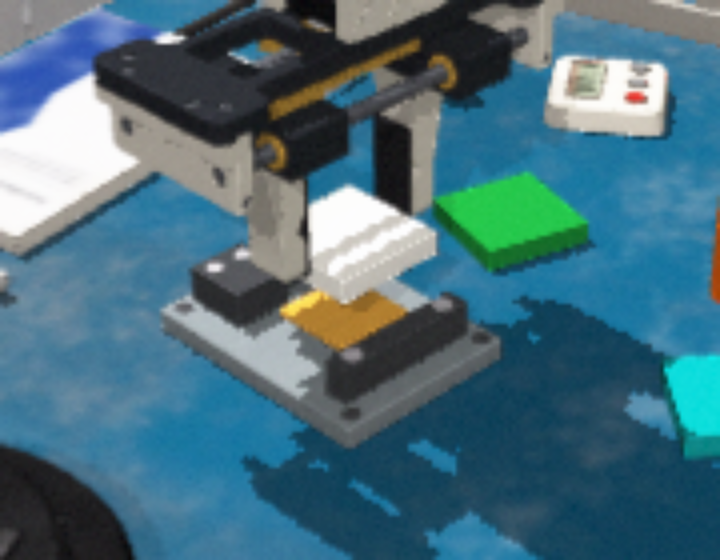

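The tile's front corner (crop (345,300)) is above the platform and the fence is clear. Shifting slightly rearward, lowering to just above the platform, then feeling for it.

>>> jog_arm:
  deltas:
    - [[-1,0.2,0,-1,0],[-1,0,0,-1,0],[-1,0,0,-0.5,0],[-1,0,0,-0.2,0],[-1,0,0,0,0]]

```text
time_s: 5.75
tcp_pos: [0.5762, 0.0504, 0.0525]
eef_rot: [-180.0, -0.0, 171.7]
contact_force: [0.6, -0.2, -1.6]
gripper_width: 0.0559
gripper_force: 20.0
```

```bash
python3 - <<'E'
from h import *
for n in 'ab':
    s=r.get_state();print(s['tcp_pos'],s['eef_rot'],s['contact_force'])
    r.capture('top')
E
```

```text
[0.57624221 0.05041602 0.05248189] [-1.79994673e+02 -6.59275731e-03  1.71739380e+02] [ 0.60780944 -0.19840533 -1.57983083]
[0.57632118 0.05042254 0.05265832] [1.79998530e+02 6.63306941e-03 1.71738999e+02] [-0.31502891 -0.67652043 -1.492878  ]
```

>>> jog_arm:
  deltas:
    - [[-1,0,0,-0.2,0],[-1,0,0,-0.1,0],[-1,-0.1,0.015,0,0],[-1,-0.1,0.015,0,0],[-1,0,0,0,0]]

```text
time_s: 6.48
tcp_pos: [0.5742, 0.0508, 0.0497]
eef_rot: [180.0, 0.0, 171.7]
contact_force: [-0.0, -0.1, 1.0]
gripper_width: 0.0553
gripper_force: 20.0
```

>>> jog_arm:
  deltas:
    - [[-1,-0.1,0.015,0,0],[-1,-0.1,0.015,0,0],[-1,0,0,0,0]]

```text
time_s: 6.85
tcp_pos: [0.5725, 0.051, 0.0497]
eef_rot: [180.0, 0.0, 171.7]
contact_force: [2.0, -0.5, -0.7]
gripper_width: 0.0557
gripper_force: 20.0
```

>>> jog_arm:
  deltas:
    - [[-1,-0.1,0.015,0,0],[-1,0,0,0,0],[-1,0,0,0,0]]

```text
time_s: 7.22
tcp_pos: [0.5724, 0.0511, 0.0499]
eef_rot: [180.0, 0.1, 171.8]
contact_force: [4.5, -4.1, -1.5]
gripper_width: 0.0556
gripper_force: 20.0
```

>>> jog_arm:
  deltas:
    - [[-1,-0.1,0.015,0,0],[-1,0,0,0,0],[-1,0,0,0,0]]

```text
time_s: 7.6
tcp_pos: [0.5723, 0.0512, 0.0502]
eef_rot: [180.0, 0.2, 171.8]
contact_force: [8.7, -5.3, -2.7]
gripper_width: 0.0553
gripper_force: 20.0
```

Fence contact: force rises to 9 N with no further motion. Backing off the push, seating and releasing.

>>> jog_arm:
  deltas:
    - [[-1,0.17,-0.02,-0.05,0],[-1,0,0,-0.1,0],[0.8,0,0,0,0],[0.8,0,0,0,0],[0.8,0,0,0,0],[0.8,0,0,0,0],[0.8,0,0,2,0],[0.8,0,0,3,0]]

```text
time_s: 8.6
tcp_pos: [0.5711, 0.0508, 0.0976]
eef_rot: [-179.9, -0.1, 171.7]
contact_force: [1.0, -0.5, 0.1]
gripper_width: 0.0791
gripper_force: 0.0
```

>>> jog_arm:
  deltas:
    - [[0.5,0,-3,5,0.18],[0.5,-2,-5,0,0.18],[0.2,-3,-4,0,0.18],[0,-3,-2,0,0.18],[0,-3,0,0,0.18],[0,-1,0,0,0.18],[0,0,0,0,0.18],[0,0,0,0,0]]

```text
time_s: 9.6
tcp_pos: [0.4519, -0.0889, 0.1483]
eef_rot: [-180.0, 0.0, -116.1]
contact_force: [-0.4, -0.0, -1.1]
gripper_width: 0.0442
gripper_force: 0.0
```

```bash
python3 - <<'E'
from h import *
im=r.capture('top'); cv2.imwrite('pics/t4.png',cv2.resize(im[200:350,250:450],None,fx=4,fy=4)); s=r.get_state();print(s['tcp_pos'],s['eef_rot'],s['gripper_width'],s['joints'])
hsv=cv2.cvtColor(im,cv2.COLOR_BGR2HSV)
w=((hsv[...,1]<40)&(hsv[...,2]>190)).astype(np.uint8); m=np.zeros_like(w); m[220:285,265:330]=w[220:285,265:330]
cs,_=cv2.findContours(m,cv2.RETR_EXTERNAL,cv2.CHAIN_APPROX_NONE); c=max(cs,key=cv2.contourArea)
q=np.array([onz('top',*p[0],.036)[:2] for p in c],np.float32); print(cv2.minAreaRect(q))
E
```

```text
[ 0.45195343 -0.08885194  0.14816363] [-1.79992228e+02  1.07188074e-02 -1.16296740e+02] 0.04377830514083077 [ 1.34830548e+01  5.47191420e+00 -3.33200733e+01 -4.18917328e-03
 -5.11951812e+01 -3.97771711e+01]
((0.5744311213493347, 0.056647609919309616), (0.07013854384422302, 0.09228813648223877), 81.50006866455078)
```

View pics/t4.png

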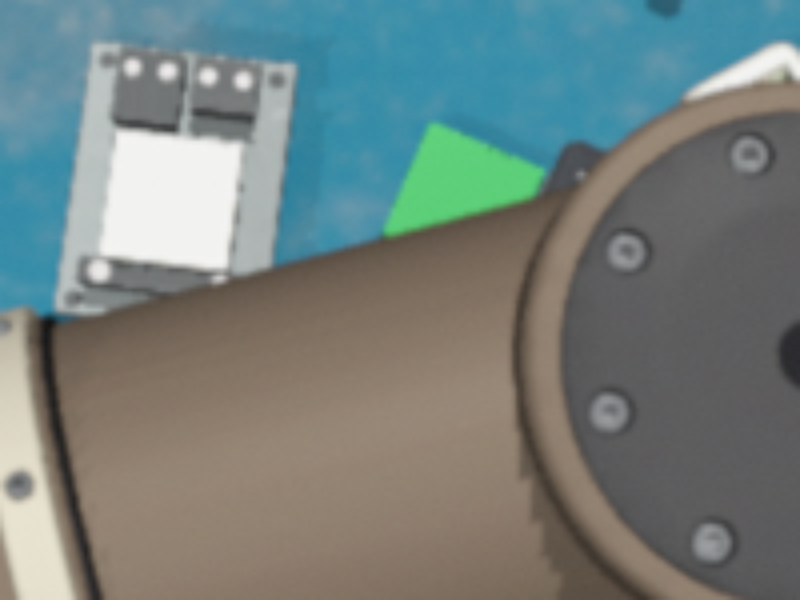

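The tile (crop corners (115,130), (245,140), (232,268), (98,258)) lies square against the fence, with the wide gap behind it at the right-hand thin stop, crop (222,130). Next is the spacer.

>>> jog_arm:
  deltas:
    - [[0,0.1,-0.6,-2,0.108],[0,0,0,-3,0],[0,0,0,-3,0],[0,0,0,-1.6,0],[0,0,0,-0.5,0],[0,0,0,0,0]]

```text
time_s: 10.4
tcp_pos: [0.4531, -0.0949, 0.0471]
eef_rot: [180.0, -0.0, -110.0]
contact_force: [-0.0, -0.5, 0.9]
gripper_width: 0.0435
gripper_force: 0.0
```

```bash
python3 - <<'E'
from h import *
im=r.capture('side'); cv2.imwrite('pics/s5.png',cv2.resize(im[170:310,330:490],None,fx=4,fy=4)); s=r.get_state();print(s['tcp_pos'],s['eef_rot'],s['gripper_width'],s['contact_force'])
print(proj('side',s['tcp_pos']))
im=r.capture('top');f=lambda p:((p[0]+.5)/4-.5+250,(p[1]+.5)/4-.5+200)
C=np.array([onz('top',*f(p),.036)[:2] for p in [(115,130),(245,140),(232,268),(98,258)]]);print(C,C.mean(0))
E
```

```text
[ 0.45337207 -0.09483416  0.04747288] [-1.79972959e+02  1.07791359e-02 -1.09946797e+02] 0.043983530211920197 [-0.06518546 -0.71907425  0.59288939]
[406.48026443 251.23699662]
[[0.60210844 0.07432874]
 [0.59602911 0.01718696]
 [0.53957917 0.024094  ]
 [0.54546535 0.08238444]] [0.57079552 0.04949853]
```

View pics/s5.png

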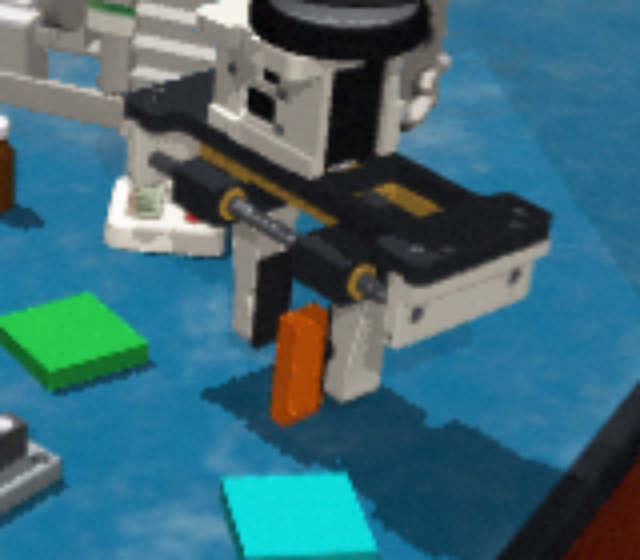

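TCP projects to crop (306,325), inside the orange spacer, so it is between the fingers. Gripping.

>>> jog_arm:
  deltas:
    - [[-1,0,0,0,0],[-1,0,0,0,0],[-1,0,0,0,0],[-1,0,0,0,0],[-1,0,0,0,0]]
  force: 20

```text
time_s: 11.12
tcp_pos: [0.453, -0.0949, 0.0472]
eef_rot: [-180.0, -0.0, -109.9]
contact_force: [-0.3, 0.1, 1.7]
gripper_width: 0.012
gripper_force: 20.0
```

>>> jog_arm:
  deltas:
    - [[-1,0,0,1,0],[-1,0,0,3,0],[-1,0,0,3,0.1],[-1,0,2,0,0.1]]

```text
time_s: 11.62
tcp_pos: [0.4544, -0.075, 0.1198]
eef_rot: [-179.7, 0.1, -98.3]
contact_force: [0.2, -0.2, -1.8]
gripper_width: 0.0118
gripper_force: 20.0
```

>>> jog_arm:
  deltas:
    - [[-1,2.5,2,0,0],[-1,3,2,0,0],[-1,3,2,0,0],[-1,3,2,0,0],[-1,2.5,1.5,-1,0],[-1,0.9,0.8,-1,0],[-1,0,0,-0.8,0],[-1,0,0,0,0]]

```text
time_s: 12.62
tcp_pos: [0.6004, 0.0274, 0.0883]
eef_rot: [179.9, -0.0, -98.4]
contact_force: [-0.1, 0.3, -0.4]
gripper_width: 0.012
gripper_force: 20.0
```

```bash
python3 - <<'E'
from h import *
im=r.capture('side'); cv2.imwrite('pics/s6.png',cv2.resize(im[200:320,240:370],None,fx=5,fy=5)[:600]); s=r.get_state();print(s['tcp_pos'],s['eef_rot'],s['gripper_width'],s['contact_force'])
E
```

```text
[0.60087173 0.02746585 0.0889579 ] [ 1.79940272e+02 -2.65864992e-02 -9.84435639e+01] 0.011521732773626097 [ 0.54026624 -0.21083766 -0.45006883]
```

View pics/s6.png

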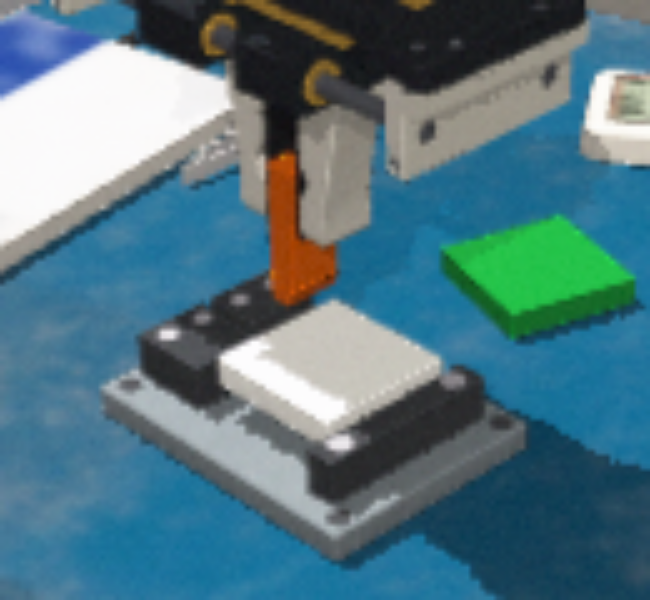

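The spacer hangs upright above the gap behind the tile (foot at crop (290,300)), and the tile sits at the fence. Nudging forward to the gap centre.

>>> jog_arm:
  deltas:
    - [[-1,0.2,0.1,0,0],[-1,0,0,0,0],[-1,0,0,0,0],[-1,0,0,0,0]]

```text
time_s: 13.18
tcp_pos: [0.6039, 0.0291, 0.0892]
eef_rot: [-180.0, 0.0, -98.4]
contact_force: [0.1, -0.2, -0.2]
gripper_width: 0.0117
gripper_force: 20.0
```

>>> jog_arm:
  deltas:
    - [[-1,0,0,-0.4,0],[-1,0,0,-0.4,0],[-1,0,0,-0.4,0],[-1,0,0,0,0],[-1,0,0,0,0]]

```text
time_s: 13.8
tcp_pos: [0.604, 0.0291, 0.077]
eef_rot: [180.0, -0.0, -98.4]
contact_force: [0.2, -0.4, -0.1]
gripper_width: 0.0121
gripper_force: 20.0
```

>>> jog_arm:
  deltas:
    - [[-1,0,0,-0.3,0],[-1,0,0,-0.3,0],[-1,0,0,0,0],[-1,0,0,0,0]]

```text
time_s: 14.3
tcp_pos: [0.604, 0.0291, 0.0711]
eef_rot: [180.0, -0.0, -98.4]
contact_force: [0.6, 0.1, -0.5]
gripper_width: 0.0121
gripper_force: 20.0
```

>>> jog_arm:
  deltas:
    - [[-1,0,0,-0.3,0],[-1,0,0,-0.3,0],[-1,0,0,-0.3,0],[-1,0,0,0,0],[-1,0,0,0,0]]

```text
time_s: 14.92
tcp_pos: [0.604, 0.0291, 0.0621]
eef_rot: [-180.0, -0.0, -98.4]
contact_force: [-0.6, -0.1, -0.2]
gripper_width: 0.0118
gripper_force: 20.0
```

>>> jog_arm:
  deltas:
    - [[-1,0,0,-0.15,0],[-1,0,0,-0.1,0],[-1,0,0,0,0],[-1,0,0,0,0]]

```text
time_s: 15.42
tcp_pos: [0.604, 0.0291, 0.0596]
eef_rot: [-180.0, 0.0, -98.4]
contact_force: [-0.2, -0.5, -0.4]
gripper_width: 0.012
gripper_force: 20.0
```

>>> jog_arm:
  deltas:
    - [[-1,0,0,-0.1,0],[-1,0,0,0,0],[-1,0,0,0,0]]

```text
time_s: 15.8
tcp_pos: [0.6041, 0.0291, 0.0592]
eef_rot: [-180.0, 0.0, -98.4]
contact_force: [-1.2, 0.4, 5.7]
gripper_width: 0.0117
gripper_force: 20.0
```

The spacer is on the floor of the gap (5.7 N). Releasing and rising.

>>> jog_arm:
  deltas:
    - [[-0.3,0,0,0.05,0],[-0.3,0,0,0,0],[-0.3,0,0,0,0],[-0.3,0,0,0,0],[-0.3,0,0,2,0],[-0.3,0,0,3,0],[-0.3,0,0,3,0],[-0.3,0,0,0,0]]

```text
time_s: 16.8
tcp_pos: [0.6055, 0.0295, 0.1417]
eef_rot: [-179.7, 0.1, -98.4]
contact_force: [-0.0, 0.4, -0.7]
gripper_width: 0.0303
gripper_force: 0.0
```

```bash
python3 - <<'E'
from h import *
im=r.capture('side'); cv2.imwrite('pics/s7.png',cv2.resize(im[200:320,240:370],None,fx=5,fy=5)[:600]); s=r.get_state();print(s['tcp_pos'],s['eef_rot'],s['gripper_width'],s['contact_force'])
E
```

```text
[0.60448261 0.02934905 0.14013407] [-1.79880231e+02  7.04596235e-02 -9.84213777e+01] 0.030714092291985236 [-0.71323305 -0.25699789  0.08118202]
```

View pics/s7.png

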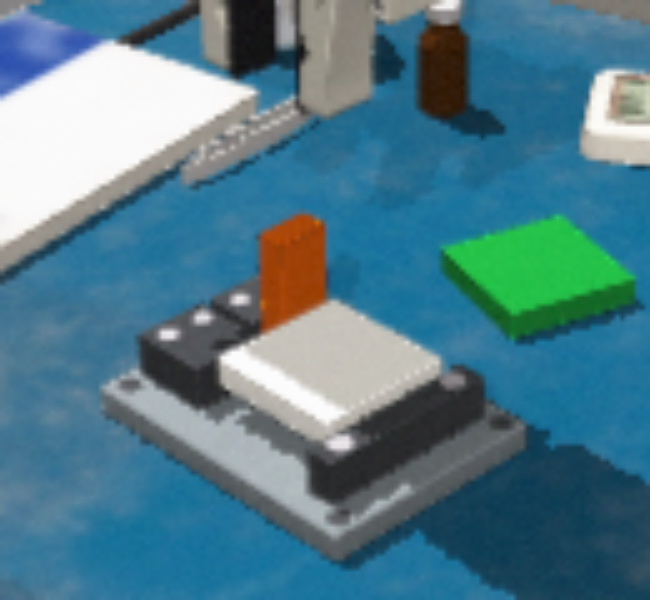

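The spacer stands upright in the wide gap (crop (290,270)) and the tile is at the fence. Now closing the fingers, turning back and pressing.

>>> jog_arm:
  deltas:
    - [[-1,-0.5,0.3,0,-0.17],[-1,-0.5,0.3,0,-0.18],[-1,-0.5,0.3,0,-0.18],[-1,-0.5,0.3,0,-0.18],[-1,-0.5,0.3,0,-0.18],[-1,-0.5,0.3,0,-0.17],[-1,-0.4,0.3,0,-0.17],[-1,0,0,0,-0.17]]
  force: 20

```text
time_s: 17.85
tcp_pos: [0.569, 0.0501, 0.1379]
eef_rot: [-180.0, -0.1, -179.0]
contact_force: [0.8, 0.1, -0.4]
gripper_width: 0.0005
gripper_force: 0.0
```

>>> jog_arm:
  deltas:
    - [[-1,0,0,0,-0.17],[-1,0,0,-2,0],[-1,0,0,-2,0],[-1,0,0,-2,0],[-1,0,0,-1,0],[-1,0,0,0,0],[-1,0,0,0,0]]

```text
time_s: 18.73
tcp_pos: [0.5703, 0.0502, 0.0695]
eef_rot: [180.0, 0.0, 171.6]
contact_force: [0.3, -0.3, 0.0]
gripper_width: 0.0003
gripper_force: 0.0
```

>>> jog_arm:
  deltas:
    - [[-1,0,0,-0.7,0],[-1,0,0,-0.4,0],[-1,0,0,-0.3,0],[-1,0,0,-0.2,0],[-1,0,0,0,0],[-1,0,0,0,0]]

```text
time_s: 19.48
tcp_pos: [0.5699, 0.0501, 0.0532]
eef_rot: [-180.0, -0.0, 171.6]
contact_force: [-2.3, 0.1, 2.8]
gripper_width: 0.0007
gripper_force: 1.3
```

>>> jog_arm:
  deltas:
    - [[-1,0,0,-0.2,0],[-1,0,0,-0.2,0],[-1,0,0,0,0],[-1,0,0,0,0]]

```text
time_s: 19.98
tcp_pos: [0.5699, 0.0501, 0.0493]
eef_rot: [-180.0, 0.0, 171.6]
contact_force: [-2.4, -0.0, 7.3]
gripper_width: 0.0004
gripper_force: 3.4
```

Near the bottom stop now (TCP 0.049 m corresponds to flush). A little more to hold it firmly down.

>>> jog_arm:
  deltas:
    - [[-1,0,0,-0.1,0],[-1,0,0,-0.05,0],[-1,0,0,0,0],[-1,0,0,0,0],[-1,0,0,0,0]]

```text
time_s: 20.6
tcp_pos: [0.57, 0.0501, 0.0491]
eef_rot: [-180.0, 0.0, 171.7]
contact_force: [-7.2, 0.6, 19.8]
gripper_width: 0.0005
gripper_force: 9.7
```

```bash
python3 - <<'E'
from h import *
im=r.capture('side'); cv2.imwrite('pics/s8.png',cv2.resize(im[200:320,240:370],None,fx=5,fy=5)[:600]); s=r.get_state();print(s['tcp_pos'],s['eef_rot'],s['contact_force'])
E
```

```text
[0.57002803 0.05008827 0.04913745] [-1.79999648e+02  4.12864663e-02  1.71659604e+02] [-7.00201839  0.45659611 19.74457289]
```

View pics/s8.png

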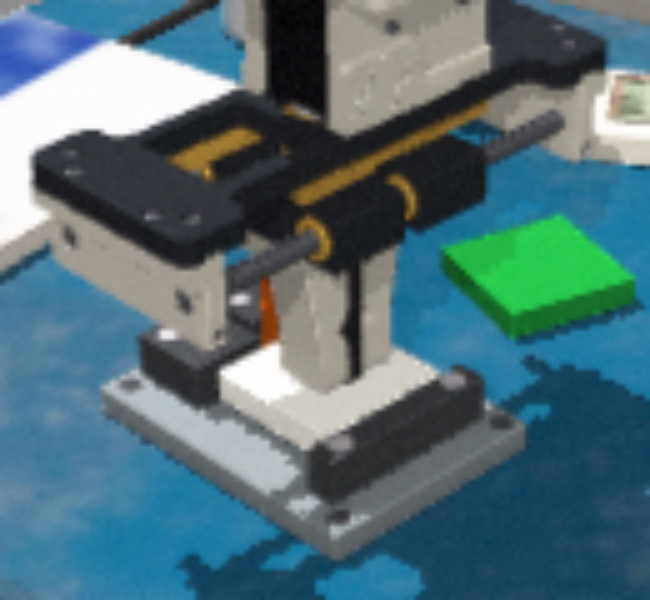

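Tile flush with the fence and firmly down (20 N), spacer standing. I'll ease off the 7 N sideways load, then hand in.

>>> jog_arm:
  deltas:
    - [[-1,-0.05,0,0.03,0],[-1,-0.05,0,0,0],[-1,0,0,0,0],[-1,0,0,0,0],[-1,0,0,0,0],[-1,0,0,0,0]]

```text
time_s: 21.4
tcp_pos: [0.5699, 0.0501, 0.0492]
eef_rot: [180.0, 0.1, 171.7]
contact_force: [-4.0, -1.4, 13.0]
gripper_width: 0.0004
gripper_force: 6.9
```

```bash
python3 -c "
from plant import r
print(r.close_job())"
```

```text
the job is handed in; nothing more can be done
None
```

The job is handed in: the tile is at the fence and held down flush at about 13 N, and the spacer is released on the floor of the wide gap. The timer, vial and clamp were not touched, and it took about 21 s; no verdict came back.

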